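Slide a filter holder under the stage's spring clip

ROBOT

A 6-joint arm with a two-finger parallel gripper is mounted at the origin on the work surface. World frame = base frame: x ahead of the robot, y to its left, z up, the work surface at z = 0. Lengths are in m, angles in rad, forces in N, time in s.
With the tool pointing down it reaches from about 0.325 to 0.775 m from the base axis. Payload 5.5 kg.
Tool frame: the origin (TCP) lies midway between the tips of the shut fingers; the grasp point (between the pads) lies 19 mm behind it; z points along the fingers, y is the line along which they close (so a half turn about z gives the same grasp; the last joint's range is limited). The gripper opens to 85 mm and grips with 20 to 120 N. Pads are 22 mm wide; open, the fingers measure 114 mm over their backs; the gripper's body (76 mm by 85 mm) begins 54 mm behind the grasp point. The pads swing forward as they close: fully open they stand 13 mm farther back than shut.
Start: joints at [1.233, 0.091, 1.231, -0, 1.82, -0.057], TCP at [0.166, 0.577, 0.231] pointing down, gripper open.
Joint ranges: [-2.87, 2.87], [-0.86, 2.18], [0.17, 2.46], [-1.51, 4.65], [0.06, 2.69], [-2.65, 2.65]. Speed limits (rad/s): [2.57, 2.57, 3.01, 3.14, 3.14, 3.14].

INTERFACE

Orientations are given as a 3x3 rotation matrix whose columns are the frame's x, y, z axes.
In Python, from workcell import status, cams, arm gives the robot as it stands.
- The arm moves only by the tool move_arm, never from a script. Its argument "increments" is a list of rows, each a list of 2 entries, a list of its own where there are three numbers: the shift along the tool's x, y, z in m, then the turn, a rotation vector about the tool's x, y, z in degrees. In form: [[[x, y, z], [rx, ry, rz]], ...]. A call has 1 to 10 rows; each row is the pose to reach, as a shift and turn from the pose commanded when the call began, along the tool's axes at that moment; what a row does not reach only later rows make up. A row lasts 1/12 s, in which the tool goes at most 41.7 mm and 7.16 degrees, less where a joint would pass 70% of its speed; a pose out of reach is approached as far as the arm can. A call with a gripper value outside its range is refused whole. "hand" is the finger opening in m, from 0 to 0.0854, set as the call begins (left out, the last holds). The fingers move at their own pace and stop on an object; "squeeze" is the grip in N (left out, the last holds). Time passes only in rows, so rows that repeat a pose let the fingers close. It gives the time, the measured TCP pose, the force, the opening and the grip force at its end, in the units of the state.
- status.read_state(): the state, without advancing time (a new reading comes with each control period).
- cams.get_image(name): name is "side" or "top" or "wrist"; returns a dict with "color" (400x640x3 uint8, red, green, blue), "depth" (400x640 float32, m along the optical axis (not along the pixel's ray), 0 where there is no reading), "intrinsics" (3x3 intrinsics, pixels), "D" ([k1, k2, p1, p2, k3] as OpenCV has them; the pictures are not rectified), "world_from_camera" (4x4, takes a point from camera to world coordinates). Camera axes: x right, y down, z forward; pixel columns grow to the right and rows downward; lengths in m; the calibration is good to about 2 mm. A picture is of the moment at which its call begins.
- arm.finish_job(): hands the job in; it is judged then, once.
The state is a dict: "t": time; "qpos": joint angles; "qd": joint speeds; "effort": joint torques, N m; "eef_pos": TCP position; "orientation": TCP orientation; "force": force on the tool from outside, world axes, zero at the start; "torque": the same for the moment, N m; "grip_width": opening from 0.0 (shut) to 1.0 (fully open); "grip_force": force on a finger pad.
Only numpy, scipy, OpenCV 4.12 (cv2) and the standard library are available. Lean on these libraries where they do the work, as an engineer would, in place of code of your own. Each camera call takes 0.05 s, during which the arm holds its last target. There are 200 camera calls.

TASK

Load the filter holder into the sample stage: with one fingertip press the clip's long tail down and keep it down so that the jaw stays raised, and with the other fingertip push the holder along its lane, beneath the jaw, fully home against the end stop. Then let go and move clear, so that the clip shuts on the holder. Only press and push: do not pinch or lift the holder, and leave the loose things around the stage alone.

Things in the scene. Friction and masses are not known exactly. Their poses are not given: they have to be found in the camera images.
- stage: Black stage block 205 x 130 x 30 mm high, bolted down; place and heading vary. Origin at table height, z up; block spans its x -125 to +80, y -60 to +70 mm; top face at z 30. The holder's lane runs along its +x, centred on y +32, 38 mm wide, between guide rails 5 mm wide, 6 mm high, ending at the stop (near face x +60, 11 mm high).
- axle (a point): Middle of the clip's axle, which runs parallel to the stage's x, at stage y -5 mm, 10 mm above the stage's top face (40 above the table). Ears at its ends (stage x -117 and +61) stand 16 mm above the top face, 12 mm wide in y.
- clip (a joint): Spring clip, a steel rocker on the axle (rad). 0 = shut: the foot hangs 2 mm above the top face and blocks the holder. Grows as the tail goes down and the jaw rises: foot clears the 8 mm plate above 0.20, good room at 0.28 to 0.38, hard stop 0.42; about 0.18 when clamping the holder. Springs back by itself. At mid tail it takes 3.5 N to start, 6 to 9 N at 0.35.
- clip_tail (a point): On the upper face of the clip's tail (mid length, near mid width), at rest at stage x -28, y -32, 20 mm above the top face. The tail is a flat steel strip, stage x -110 to +54, y -10 to -46 mm, 3 mm thick; at rest it slopes up outwards by 0.30 rad; pressed to 0.30 it is level, upper face 12 mm above the top face. Press it anywhere along its length; a fingertip may slide along it.
- clip_foot (a point): Middle of the underside of the jaw's foot, a black pad 16 mm long (stage x +34 to +50) and 14 mm wide in mid lane (stage y +33), under a steel arm (stage x +30 to +54) that reaches over the lane from the axle; the arm stays below 32 mm above the top face even fully raised.
- holder: Loose aluminium filter holder lying in the lane: plate 60 (its x, along the lane) x 36 x 8 mm with a round window; along its rear (-x) edge an upright lip 6 mm thick, 36 wide, its top 30 mm above the underside. 50 to 105 g. Origin: centre of the underside; lip's rear face at x -30, front edge +30. Home: front edge on the stop, origin at stage x +30, lip's rear face at stage x 0.
- lens_mount: Bystander: round black lens mount on a steel pedestal, 32 mm wide, 90 mm tall, origin under its centre; leave it alone.
- post: Bystander: bare steel pedestal post, foot 32 mm wide, 75 mm tall, origin under its centre; leave it alone.
- tin: Bystander: small white jar with black cap, 48 mm wide, 40 mm tall, origin under its centre; leave it alone.
- driver: Bystander: screwdriver with black handle, 160 mm long, lying; leave it alone.
Things that resemble listed ones, but are neither listed nor needed, are in the scene too. Leave any pink or yellow look-alike of the holder alone.

How it is judged:
By the outcome, as a careful person would: the job done as asked, in the order asked, and still so for the second after the job is handed in, with the robot touching nothing.
It also fails if it takes over 38 s, if anything falls off the work surface, if the arm or the gripper's body presses on something with over 40 N, if the wrist force passes 120 N, or if a joint passes its speed limit or range.

## Working session

There is one attempt and no reset: what is moved stays moved. The work goes in short steps, Python scripts to look and compute and a tool call to move; the robot and the scene stay as the last step left them, time stands still between calls to the robot, and variables do not carry over. Pictures are saved under pics/ and viewed, at most 10 in all, crops included, and the job is handed in when it is done.

Besides the shell and the picture viewer there is one more tool, called after ">>>" in YAML: its name, and indented under it one key for each argument. move_arm: Moves the arm, as the interface text tells. Its arguments: {"type":"object","properties":{"increments":{"type":"array"},"hand":{"type":"number"},"squeeze":{"type":"number"}},"required":["increments"]}

```bash
mkdir -p pics; ls
python3 - <<'E'
from workcell import status,cams
import cv2,numpy as np,pickle
print(status.read_state())
for n in("top","side"):
    d=cams.get_image(n);pickle.dump(d,open(f"pics/{n}0.pkl","wb"));cv2.imwrite(f"pics/{n}0.png",d["color"][:,:,::-1])
    print(n,d["intrinsics"],d["D"],d["world_from_camera"])
E
```

```text
pics
{'t': 0.0, 'qpos': array([ 1.23331682e+00,  9.18810111e-02,  1.23190625e+00,  1.76202023e-05,
        1.81978359e+00, -5.66800956e-02]), 'qd': array([-0.00016061, -0.00299936, -0.00039042,  0.00096303,  0.00076943,
        0.00149552]), 'effort': array([-1.79521747e-03, -4.58710134e+01, -4.18036330e+01, -3.68092594e-05,
        1.07949047e-02,  1.48234381e-05]), 'eef_pos': array([0.16616561, 0.576239  , 0.2301261 ]), 'orientation': array([[-9.60835365e-01,  2.77119021e-01, -6.71114035e-04],
       [ 2.77119804e-01,  9.60833571e-01, -1.86095697e-03],
       [ 1.29122321e-04, -1.97405226e-03, -9.99998043e-01]]), 'force': array([-0.01074152, -0.28382806, -0.20744163]), 'torque': array([-0.03104908,  0.03338006,  0.04405497]), 'grip_force': 0.0, 'grip_width': 0.9975259934197042}
top [[422.56614547   0.         327.08600896]
 [  0.         422.56614547 196.7337017 ]
 [  0.           0.           1.        ]] [0.00860594 0.         0.         0.         0.        ] [[ 0.02593446 -0.98049391  0.19483096  0.44721445]
 [-0.99954966 -0.02837738 -0.00975754  0.00285539]
 [ 0.01509601 -0.19449016 -0.9807883   1.02602842]
 [ 0.          0.          0.          1.        ]]
side [[364.36658846   0.         316.7329259 ]
 [  0.         364.36658846 204.66221007]
 [  0.           0.           1.        ]] [-0.05216084  0.          0.          0.          0.        ] [[ 0.99822209 -0.0384153   0.04557329  0.59792553]
 [-0.05952771 -0.6038126   0.7949005  -0.54048781]
 [-0.00301862 -0.79620011 -0.60502585  0.47678184]
 [ 0.          0.          0.          1.        ]]
```

View pics/top0.png

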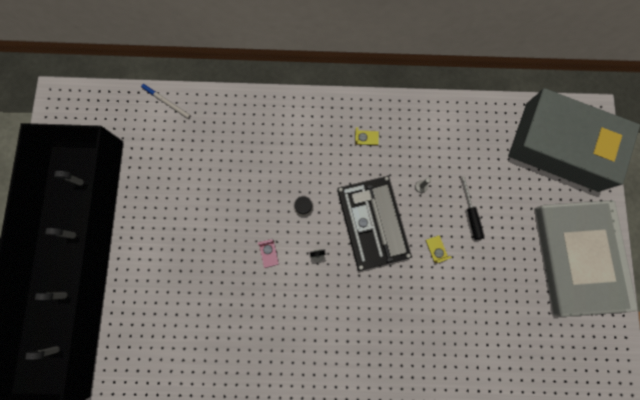

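View pics/side0.png

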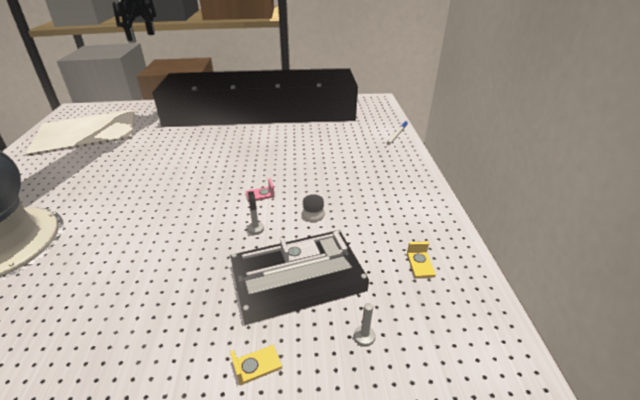

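The top view shows the stage around (373,223), with the holder's window near (363,223). The tin is at (303,206), the lens mount at (317,254), the post at (421,186), and the yellow and pink look-alikes lie around the stage. I'll enlarge the crop.

Run:
```python
import cv2
a=cv2.imread("pics/top0.png")[170:275,325:425];b=cv2.imread("pics/side0.png")[225:325,220:380]
a=cv2.resize(a,None,fx=5.5,fy=5.5,interpolation=cv2.INTER_CUBIC);b=cv2.resize(b,None,fx=5,fy=5,interpolation=cv2.INTER_CUBIC)
cv2.imwrite("pics/topc.png",cv2.convertScaleAbs(a,alpha=1.5));cv2.imwrite("pics/sidec.png",cv2.convertScaleAbs(b,alpha=1.5))
```

```text
(no output)
```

View pics/topc.png

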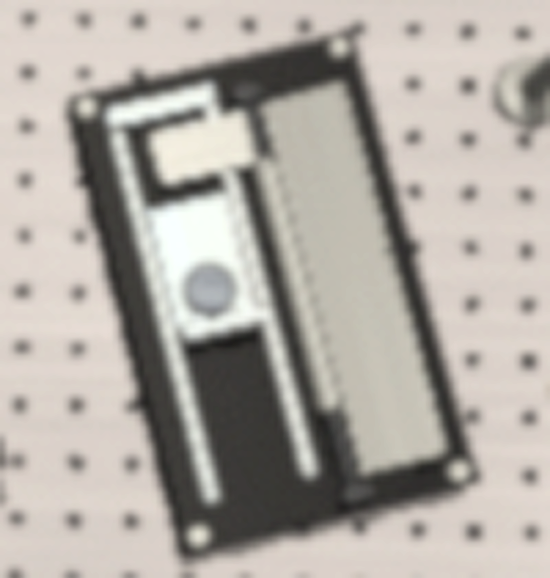

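View pics/sidec.png

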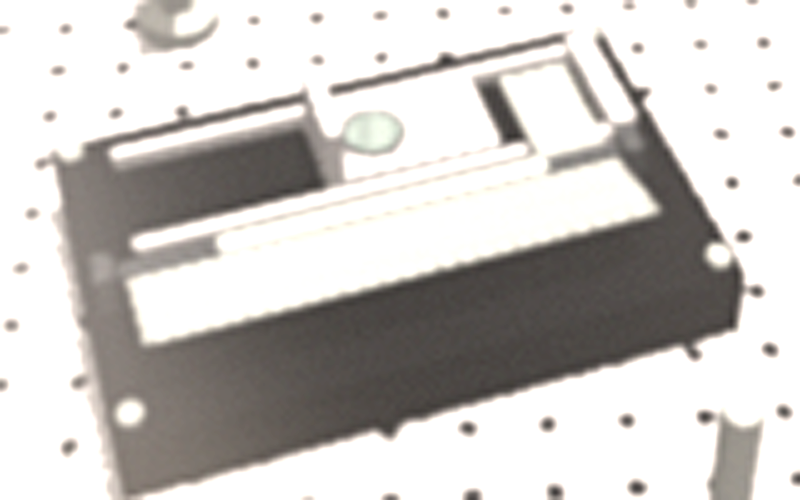

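The top crop shows the four top-face corners at (70,103), (355,40), (478,478) and (185,558). The tail's outer corners are at (345,80) and (448,452), and the ears at (245,90) and (357,490). The side crop shows the lip at (320,130) with its rear facing left. I'll fit the stage pose from these points.

```bash
cat > h.py <<'E'
import numpy as np,cv2,pickle
def pose(p,P):
    c,s=np.cos(p[2]),np.sin(p[2]);P=np.asarray(P,float)/1000
    return np.c_[p[0]+c*P[:,0]-s*P[:,1],p[1]+s*P[:,0]+c*P[:,1],P[:,2]]
def proj(d,W):
    T=np.linalg.inv(d["world_from_camera"])
    return cv2.projectPoints(W,cv2.Rodrigues(T[:3,:3])[0],T[:3,3],d["intrinsics"],np.array(d["D"]))[0][:,0]
def ray(d,uv):
    n=cv2.undistortPoints(np.array([[uv]],float),d["intrinsics"],np.array(d["D"]))[0,0]
    T=d["world_from_camera"];return T[:3,3],T[:3,:3]@[n[0],n[1],1]
def atz(d,uv,z):
    o,r=ray(d,uv);return o+r*(z-o[2])/r[2]
def tostage(p,w):
    c,s=np.cos(p[2]),np.sin(p[2]);x,y=w[0]-p[0],w[1]-p[1];return 1000*np.array([c*x+s*y,-s*x+c*y])
E
python3 - <<'E'
from h import *
from scipy.optimize import least_squares
t=pickle.load(open("pics/top0.pkl","rb"));s=pickle.load(open("pics/side0.pkl","rb"))
M=[(80,70,30),(80,-60,30),(-125,-60,30),(-125,70,30),(54,-46,54.3),(-110,-46,54.3),(61,-5,46),(-117,-5,46)]
f=lambda a,k,o:(np.array(a,float)+.5)/k-.5+o
ut=f([(70,103),(355,40),(478,478),(185,558),(345,80),(448,452),(245,90),(357,490)],5.5,(325,170))
us=f([(600,33),(738,270),(120,497),(58,150),(658,210),(145,345),(632,130),(103,258)],5,(220,225))
for D in([(t,ut)],[(s,us)],[(t,ut),(s,us)]):
    r=least_squares(lambda p:np.concatenate([(proj(d,pose(p,M))-u).ravel() for d,u in D]),[.4,-.1,-.2],loss="soft_l1")
    print(r.x,r.fun.reshape(-1,8,2).round(1).tolist())
p=r.x;np.save("stage.npy",p)
g=lambda u,k,o,z,d:print(u,z,tostage(p,atz(d,f(u,k,o),z)).round(1))
for u in[(180,325),(262,315)]:g(u,5.5,(325,170),.060,t)
for u in[(150,208),(228,190)]:g(u,5.5,(325,170),.038,t)
g((210,290),5.5,(325,170),.038,t)
for u in[(308,90),(330,135)]:g(u,5,(220,225),.060,s)
g((500,145),5,(220,225),.038,s);g((372,132),5,(220,225),.038,s)
P=pose(p,[(-28,-32,50),(0,32,45),(-125,0,30)]);print(P,status if 0 else "")
for n,u,z,d in[("tin",(303,206),.04,t),("lens",(317,252),.08,t),("post",(424,184),.07,t),("yel",(438,248),.02,t),("pink",(268,254),.02,t)]:
    print(n,atz(d,u,z).round(3),tostage(p,atz(d,u,z)).round())
E
```

```text
[ 0.61047958 -0.11837935  0.26815027] [[[-0.6, -1.1], [-0.6, -2.0], [0.4, 1.0], [0.0, -0.1], [0.0, -0.0], [0.4, 0.2], [0.3, 0.1], [-0.0, 0.8]]]
[ 0.61158151 -0.11884372  0.27529317] [[[-0.1, -2.6], [2.7, 0.2], [-1.1, -9.8], [-2.1, -0.2], [1.2, -0.4], [0.2, 0.0], [0.1, 1.0], [-0.3, 2.2]]]
[ 0.61117927 -0.11853685  0.27131435] [[[-0.6, -1.2], [-0.7, -2.3], [0.6, 0.5], [0.3, -0.4], [0.0, -0.3], [0.6, -0.2], [0.3, -0.1], [0.2, 0.4]], [[-0.2, -2.7], [2.4, 0.2], [-1.6, -10.2], [-2.2, -0.6], [0.8, -0.4], [-0.2, -0.3], [-0.1, 1.0], [-0.6, 1.8]]]
(180, 325) 0.06 [-32.4  50.9]
(262, 315) 0.06 [-36.7  16.5]
(150, 208) 0.038 [21.8 48. ]
(228, 190) 0.038 [21.4 13.2]
(210, 290) 0.038 [-18.9  32.1]
(308, 90) 0.06 [-38.7  36.9]
(330, 135) 0.06 [-37.3  14. ]
(500, 145) 0.038 [20.6 12.5]
(372, 132) 0.038 [-18.6  32.7]
[[ 0.59277946 -0.15687022  0.05      ]
 [ 0.60260334 -0.08770743  0.045     ]
 [ 0.49075183 -0.1520366   0.03      ]] 
tin [0.619 0.049 0.04 ] [ 53. 160.]
lens [0.509 0.013 0.08 ] [-63. 154.]
post [ 0.674 -0.231  0.07 ] [  30. -126.]
yel [ 0.53  -0.274  0.02 ] [-119. -128.]
pink [0.505 0.129 0.02 ] [-36. 266.]
```

>>> move_arm:
  increments:
    - [[-0.285, -0.287, 0], [0, 0, 0]]
    - [[-0.285, -0.287, 0], [0, 0, 0]]
    - [[-0.285, -0.287, 0], [0, 0, 0]]
    - [[-0.285, -0.287, 0], [0, 0, 0]]
    - [[-0.285, -0.287, 0], [0, 0, 0]]
    - [[-0.285, -0.287, 0], [0, 0, 0]]
    - [[-0.285, -0.287, 0], [0, 0, 0]]
    - [[-0.285, -0.287, 0], [0, 0, 0]]
    - [[-0.285, -0.287, 0], [0, 0, 0]]
    - [[-0.285, -0.287, 0], [0, 0, 0]]
  hand: 0.047

```text
t: 0.93
eef_pos: [0.3613, 0.2189, 0.231]
orientation: [[-0.96, 0.279, 0.0], [0.279, 0.96, -0.001], [-0.0, -0.001, -1.0]]
force: [0.3, -0.1, 0.9]
grip_width: 0.549
grip_force: 0.0
```

>>> move_arm:
  increments:
    - [[-0.285, -0.287, 0], [0, 0, -31.6]]
    - [[-0.285, -0.287, 0], [0, 0, -31.6]]
    - [[-0.285, -0.287, 0], [0, 0, -31.6]]
    - [[-0.285, -0.287, 0], [0, 0, -31.6]]
    - [[-0.285, -0.287, 0], [0, 0, -31.6]]
    - [[-0.285, -0.287, 0], [0, 0, -31.6]]
    - [[-0.285, -0.287, 0], [0, 0, -31.6]]
    - [[-0.285, -0.287, 0], [0, 0, -31.6]]
    - [[-0.285, -0.287, 0], [0, 0, -31.6]]
    - [[-0.285, -0.287, 0], [0, 0, -31.6]]

```text
t: 1.77
eef_pos: [0.545, -0.116, 0.2308]
orientation: [[-0.964, -0.267, -0.0], [-0.267, 0.964, 0.0], [0.0, 0.0, -1.0]]
force: [0.3, 1.7, -0.5]
grip_width: 0.548
grip_force: 0.0
```

>>> move_arm:
  increments:
    - [[0, 0, 0.035], [0, 0, 0]]
    - [[0, 0, 0.07], [0, 0, 0]]
    - [[0, 0, 0.1], [0, 0, 0]]
    - [[0, 0, 0.13], [0, 0, 0]]
    - [[0, 0, 0.14], [0, 0, 0]]
    - [[0, 0, 0.14], [0, 0, 0]]
    - [[0, 0, 0.14], [0, 0, 0]]

```text
t: 2.35
eef_pos: [0.5446, -0.1139, 0.0919]
orientation: [[-0.964, -0.268, -0.0], [-0.268, 0.964, 0.0], [0.0, 0.0, -1.0]]
force: [0.4, -0.8, -0.0]
grip_width: 0.553
grip_force: 0.0
```

Run:
```python
from h import *
from workcell import status,cams
s=status.read_state();print(s["eef_pos"],s["force"],s["qpos"],tostage(np.load("stage.npy"),s["eef_pos"]))
w=cams.get_image("wrist");d=cams.get_image("side")
pickle.dump(d,open("pics/side1.pkl","wb"));pickle.dump(w,open("pics/w1.pkl","wb"))
a=cv2.resize(w["color"],(500,312));b=cv2.resize(d["color"][190:330,200:400],(400,280),interpolation=cv2.INTER_CUBIC)
c=np.zeros((600,600,3),np.uint8);c[:312,:500]=a;c[315:595,:400]=cv2.convertScaleAbs(b,alpha=1.4)
cv2.imwrite("pics/v1.png",c[:,:,::-1])
```

```text
[ 0.54463243 -0.11389516  0.09191316] [ 0.40039767 -0.76254678 -0.04910669] [-2.67285216e-01 -8.11677363e-03  1.57940474e+00 -1.71560709e-05
  1.57046134e+00 -2.10892705e+00] [-62.86855383  22.30631133]
```

View pics/v1.png

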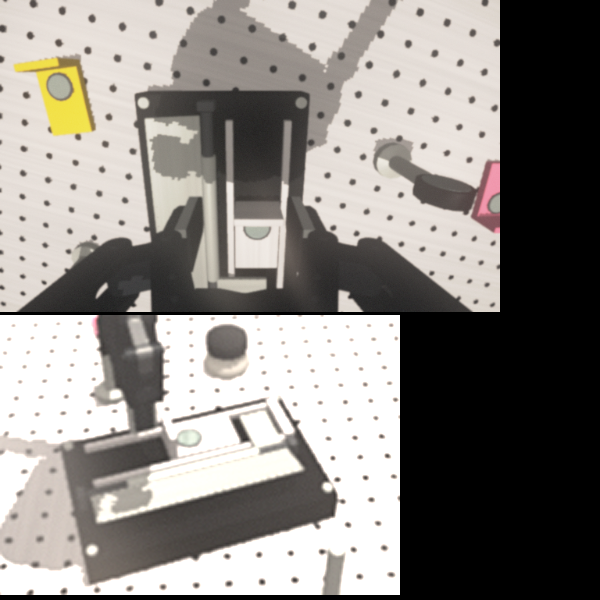

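>>> move_arm:
  increments:
    - [[0, -0.021, 0], [0, 0, 0]]
    - [[0, -0.021, 0.02], [0, 0, 0]]
    - [[0, -0.021, 0.038], [0, 0, 0]]
    - [[0, -0.021, 0.038], [0, 0, 0]]
    - [[0, -0.021, 0.038], [0, 0, 0]]

```text
t: 2.87
eef_pos: [0.5505, -0.1342, 0.0544]
orientation: [[-0.964, -0.268, 0.001], [-0.268, 0.964, -0.0], [-0.0, -0.0, -1.0]]
force: [-0.4, -0.9, -0.5]
grip_width: 0.547
grip_force: 0.0
```

>>> move_arm:
  increments:
    - [[0, 0, 0.003], [0, 0, 0]]
    - [[0, 0, 0.005], [0, 0, 0]]
    - [[0, 0, 0.005], [0, 0, 0]]

```text
t: 3.12
eef_pos: [0.5507, -0.1342, 0.0494]
orientation: [[-0.964, -0.268, 0.002], [-0.268, 0.964, -0.001], [-0.001, -0.001, -1.0]]
force: [-0.4, 0.2, -0.7]
grip_width: 0.548
grip_force: 0.0
```

>>> move_arm:
  increments:
    - [[0, 0, 0.002], [0, 0, 0]]
    - [[0, 0, 0.003], [0, 0, 0]]
    - [[0, 0, 0.003], [0, 0, 0]]

```text
t: 3.37
eef_pos: [0.5507, -0.1344, 0.0461]
orientation: [[-0.964, -0.267, 0.002], [-0.267, 0.964, -0.001], [-0.001, -0.001, -1.0]]
force: [-0.3, 0.3, 3.7]
grip_width: 0.551
grip_force: 1.6
```

>>> move_arm:
  increments:
    - [[0, 0, 0.003], [0, 0, 0]]
    - [[0, 0, 0.006], [0, 0, 0]]
    - [[0, 0, 0.006], [0, 0, 0]]

```text
t: 3.62
eef_pos: [0.551, -0.1354, 0.0402]
orientation: [[-0.964, -0.267, 0.003], [-0.267, 0.964, -0.003], [-0.002, -0.003, -1.0]]
force: [0.9, -2.9, 6.0]
grip_width: 0.552
grip_force: 2.9
```

>>> move_arm:
  increments:
    - [[0, 0, 0.002], [0, 0, 0]]
    - [[0, 0, 0.002], [0, 0, 0]]

```text
t: 3.78
eef_pos: [0.5511, -0.1356, 0.0387]
orientation: [[-0.964, -0.267, 0.003], [-0.267, 0.964, -0.003], [-0.002, -0.004, -1.0]]
force: [-0.6, -3.0, 7.4]
grip_width: 0.554
grip_force: 3.6
```

Run:
```python
from h import *
from workcell import status,cams
s=status.read_state();p=np.load("stage.npy");print(s["eef_pos"],s["force"],tostage(p,s["eef_pos"]))
w=cams.get_image("wrist");d=cams.get_image("side");t=cams.get_image("top")
a=cv2.resize(w["color"],(480,300));b=cv2.resize(d["color"][225:325,220:380],(480,300),interpolation=cv2.INTER_CUBIC)
c=np.zeros((600,800,3),np.uint8);c[:300,:480]=a;c[300:,:480]=cv2.convertScaleAbs(b,alpha=1.4)
c[:315,485:785]=cv2.resize(t["color"][170:275,325:425],(300,315),interpolation=cv2.INTER_CUBIC)
cv2.imwrite("pics/v2.png",c[:,:,::-1])
```

```text
[ 0.55111731 -0.13557549  0.03873823] [-0.62988327 -2.96106436  7.42191677] [-62.4311848   -0.31887281]
```

View pics/v2.png

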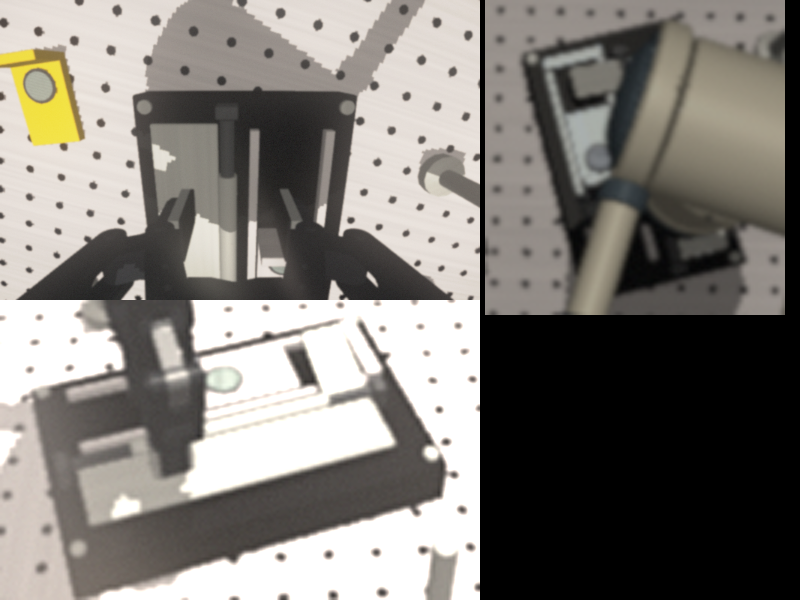

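The wrist and side views show the left finger on the tail, now nearly level, and the right finger in the lane behind the lip. I'll measure the tail slope from side depth.

```bash
cat > ang.py <<'E'
from h import *
from workcell import status,cams
def ang(d,p,x0=-20,x1=48):
    v,u=np.mgrid[200:340,200:420];z=d["depth"][200:340,200:420]
    n=cv2.undistortPoints(np.c_[u.ravel(),v.ravel()].astype(float),d["intrinsics"],np.array(d["D"]))[:,0]
    C=np.c_[n,np.ones(len(n))]*z.reshape(-1,1);T=d["world_from_camera"];W=C@T[:3,:3].T+T[:3,3]
    S=np.c_[tostage(p,W.T).T,W[:,2]*1000][z.ravel()>0]
    k=(S[:,0]>x0)&(S[:,0]<x1)&(S[:,1]<-16)&(S[:,1]>-40)&(S[:,2]>36)&(S[:,2]<60);Q=S[k]
    a=np.polyfit(Q[:,1],Q[:,2],1);r=Q[:,2]-np.polyval(a,Q[:,1]);a=np.polyfit(Q[abs(r)<2,1],Q[abs(r)<2,2],1)
    k=(S[:,0]>34)&(S[:,0]<50)&(S[:,1]>26)&(S[:,1]<40)
    l=(abs(S[:,1]-32)<14)&(S[:,2]>52)&(S[:,2]<62)&(S[:,0]<10)&(S[:,0]>-60)
    return "n",len(Q),"angle",.30+np.arctan(a[0]),"z@-32",np.polyval(a,-32),"arm z",np.median(S[k,2]),"lip x",np.percentile(S[l,0],[5,50,95]) if l.any() else None
E
python3 - <<'E'
from ang import *
p=np.load("stage.npy")
for f in("side0","side1"):print(ang(pickle.load(open(f"pics/{f}.pkl","rb")),p))
print(ang(cams.get_image("side"),p))
E
```

```text
('n', 353, 'angle', np.float64(-0.004014216656733571), 'z@-32', np.float64(49.6562056940438), 'arm z', np.float64(41.61570247858942), 'lip x', array([-38.964249  , -36.85694223, -33.48651   ]))
('n', 349, 'angle', np.float64(0.00025956070780308593), 'z@-32', np.float64(49.69313992485693), 'arm z', np.float64(41.729054622808434), 'lip x', array([-38.9142947 , -36.70309011, -33.48907593]))
('n', 469, 'angle', np.float64(0.2986021434210155), 'z@-32', np.float64(41.30909256241413), 'arm z', np.float64(52.622873172396055), 'lip x', array([-33.81776734, -33.81776734, -33.81776734]))
```

>>> move_arm:
  increments:
    - [[0, 0, 0.001], [0, 0, 0]]
    - [[-0.005, 0, 0.001], [0, 0, 0]]
    - [[-0.01, 0, 0.001], [0, 0, 0]]
    - [[-0.014, 0, 0.001], [0, 0, 0]]
    - [[-0.018, 0, 0.001], [0, 0, 0]]
    - [[-0.022, 0, 0.001], [0, 0, 0]]
    - [[-0.026, 0, 0.001], [0, 0, 0]]
    - [[-0.03, 0, 0.001], [0, 0, 0]]
    - [[-0.03, 0, 0.001], [0, 0, 0]]

```text
t: 4.73
eef_pos: [0.5792, -0.1271, 0.0377]
orientation: [[-0.964, -0.267, 0.0], [-0.267, 0.964, -0.002], [0.001, -0.002, -1.0]]
force: [-4.5, -3.0, 8.4]
grip_width: 0.549
grip_force: 4.3
```

Run:
```python
from ang import *
s=status.read_state();p=np.load("stage.npy");print(s["t"],s["eef_pos"],s["force"],tostage(p,s["eef_pos"]))
d=cams.get_image("side");print(ang(d,p,15,48));print(ang(d,p,-100,-70))
```

```text
4.7333 [ 0.57924561 -0.12710806  0.03768275] [-4.51521645 -3.02789759  8.3825094 ] [-33.06257269   0.30048818]
('n', 234, 'angle', np.float64(0.3612488844681672), 'z@-32', np.float64(39.47597970007608), 'arm z', np.float64(55.32373293503315), 'lip x', array([-44.63564507, -44.11554262, -41.01901511]))
('n', 249, 'angle', np.float64(0.37213527892474396), 'z@-32', np.float64(39.26288426017902), 'arm z', np.float64(55.32373293503315), 'lip x', array([-44.63564507, -44.11554262, -41.01901511]))
```

>>> move_arm:
  increments:
    - [[-0.004, 0, -0.0005], [0, 0, 0]]
    - [[-0.008, 0, -0.0005], [0, 0, 0]]
    - [[-0.012, 0, -0.0005], [0, 0, 0]]
    - [[-0.015, 0, -0.0005], [0, 0, 0]]
    - [[-0.018, 0, -0.0005], [0, 0, 0]]
    - [[-0.018, 0, -0.0005], [0, 0, 0]]

```text
t: 5.28
eef_pos: [0.5964, -0.1222, 0.0381]
orientation: [[-0.964, -0.267, -0.0], [-0.267, 0.964, -0.002], [0.001, -0.002, -1.0]]
force: [-3.5, -2.5, 7.8]
grip_width: 0.547
grip_force: 4.1
```

>>> move_arm:
  increments:
    - [[-0.002, 0, 0], [0, 0, 0]]
    - [[-0.003, 0, 0], [0, 0, 0]]
    - [[-0.003, 0, 0], [0, 0, 0]]

```text
t: 5.53
eef_pos: [0.599, -0.1215, 0.0381]
orientation: [[-0.964, -0.267, -0.001], [-0.267, 0.964, -0.002], [0.001, -0.002, -1.0]]
force: [-5.5, -1.4, 8.6]
grip_width: 0.553
grip_force: 4.2
```

Run:
```python
from ang import *
s=status.read_state();p=np.load("stage.npy");print(s["t"],s["eef_pos"],s["force"],tostage(p,s["eef_pos"]))
d=cams.get_image("side");print(ang(d,p,20,48));print(ang(d,p,-100,-60))
w=cams.get_image("wrist");t=cams.get_image("top")
c=np.zeros((600,800,3),np.uint8);c[:300,:480]=cv2.resize(w["color"],(480,300));c[300:,:480]=cv2.convertScaleAbs(cv2.resize(d["color"][225:325,220:380],(480,300),interpolation=cv2.INTER_CUBIC),alpha=1.4)
c[:315,485:785]=cv2.resize(t["color"][170:275,325:425],(300,315),interpolation=cv2.INTER_CUBIC)
cv2.imwrite("pics/v3.png",c[:,:,::-1])
```

```text
5.5333 [ 0.59896904 -0.12154312  0.03808158] [-5.54542277 -1.38884594  8.64729257] [-12.56924396   0.3760228 ]
('n', 194, 'angle', np.float64(0.33070952910527834), 'z@-32', np.float64(39.99610237198423), 'arm z', np.float64(54.43926048567344), 'lip x', array([-24.13002777, -21.79368284, -16.84859339]))
('n', 330, 'angle', np.float64(0.34736681148707815), 'z@-32', np.float64(39.87491932307008), 'arm z', np.float64(54.43926048567344), 'lip x', array([-24.13002777, -21.79368284, -16.84859339]))
```

View pics/v3.png

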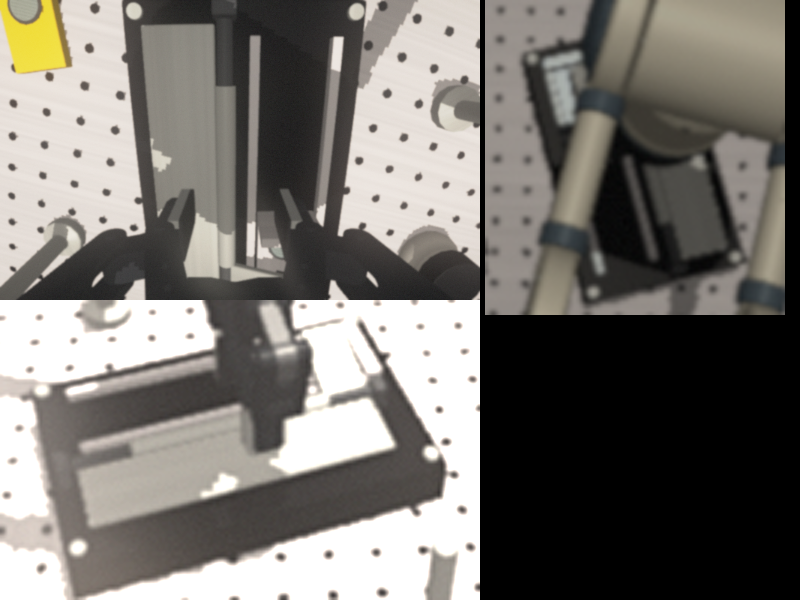

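Fingers have carried the lip along, the tail is near level (0.33–0.35), and the plate is going under the arm. I'll continue in small steps until the stop pushes back.

>>> move_arm:
  increments:
    - [[-0.001, 0, 0], [0, 0, 0]]
    - [[-0.002, 0, 0], [0, 0, 0]]
    - [[-0.002, 0, 0], [0, 0, 0]]

```text
t: 5.93
eef_pos: [0.6007, -0.1211, 0.0381]
orientation: [[-0.964, -0.267, -0.001], [-0.267, 0.964, -0.002], [0.002, -0.002, -1.0]]
force: [-6.2, -2.2, 8.5]
grip_width: 0.553
grip_force: 4.6
```

>>> move_arm:
  increments:
    - [[-0.001, 0, 0], [0, 0, 0]]
    - [[-0.002, 0, 0], [0, 0, 0]]
    - [[-0.002, 0, 0], [0, 0, 0]]

```text
t: 6.18
eef_pos: [0.6008, -0.121, 0.0381]
orientation: [[-0.964, -0.267, -0.005], [-0.267, 0.964, -0.002], [0.006, -0.001, -1.0]]
force: [-13.3, -2.5, 13.4]
grip_width: 0.553
grip_force: 9.3
```

>>> move_arm:
  increments:
    - [[-0.001, 0, 0], [0, 0, 0]]
    - [[-0.001, 0, 0], [0, 0, 0]]

```text
t: 6.35
eef_pos: [0.6008, -0.121, 0.0381]
orientation: [[-0.964, -0.267, -0.008], [-0.267, 0.964, -0.003], [0.008, -0.001, -1.0]]
force: [-17.8, -4.3, 15.4]
grip_width: 0.551
grip_force: 11.0
```

>>> move_arm:
  increments:
    - [[0.003, 0, 0], [0, 0, 0]]
    - [[0.006, 0, 0], [0, 0, 0]]
    - [[0.01, 0, 0], [0, 0, 0]]
    - [[0.01, 0, 0], [0, 0, 0]]

```text
t: 6.68
eef_pos: [0.5964, -0.1221, 0.0392]
orientation: [[-0.963, -0.268, 0.006], [-0.268, 0.964, -0.001], [-0.006, -0.002, -1.0]]
force: [2.2, 0.9, 6.7]
grip_width: 0.552
grip_force: 3.4
```

Run:
```python
from ang import *
s=status.read_state();p=np.load("stage.npy");print(s["t"],s["force"],tostage(p,s["eef_pos"]))
d=cams.get_image("side");print(ang(d,p,20,48));print(ang(d,p,-100,-60))
w=cams.get_image("wrist")
a=cv2.resize(w["color"][200:400,200:460],(780,600),interpolation=cv2.INTER_CUBIC)
# predicted: lip rear top edge at home, lip rear bottom
for q in proj(w,pose(p,[(0,14,60),(0,50,60),(0,14,38),(0,50,38)])):print(q,((q-[200,200])*3))
cv2.imwrite("pics/v4.png",cv2.convertScaleAbs(a,alpha=1.5)[:,:,::-1])
```

```text
6.6833 [2.24756173 0.85800049 6.70041478] [-15.19775272   0.51985666]
('n', 190, 'angle', np.float64(0.2853013309690244), 'z@-32', np.float64(41.51441374965072), 'arm z', np.float64(52.17794165535927), 'lip x', array([-26.89095911, -23.67275755,   0.14560052]))
('n', 317, 'angle', np.float64(0.2961034110470734), 'z@-32', np.float64(41.4283873947783), 'arm z', np.float64(52.17794165535927), 'lip x', array([-26.89095911, -23.67275755,   0.14560052]))
[349.00675454 326.91318167] [447.02026363 380.73954502]
[437.59001651 326.06717337] [712.77004954 378.20152012]
[344.4608626  296.94096268] [433.38258779 290.82288804]
[421.98939465 296.4626798 ] [665.96818396 289.38803939]
```

View pics/v4.png

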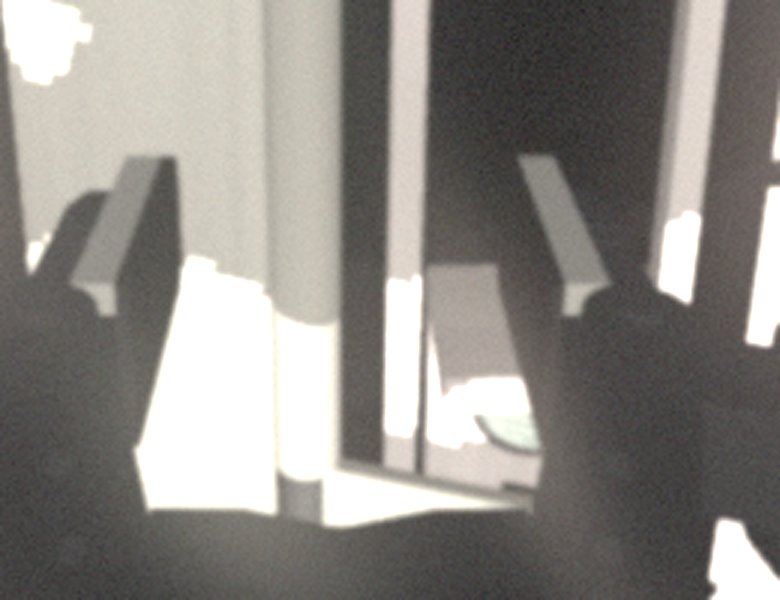

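The lip's top rear edge sits at row ~380 of the crop, which matches the home prediction of 379–381, so the holder is home. I'll release and move clear.

>>> move_arm:
  increments:
    - [[0.005, 0, -0.003], [0, 0, 0]]
    - [[0.006, 0, -0.006], [0, 0, 0]]
    - [[0.006, 0, -0.01], [0, 0, 0]]
    - [[0.006, 0, -0.03], [0, 0, 0]]
    - [[0.006, 0, -0.06], [0, 0, 0]]
    - [[0.006, 0, -0.1], [0, 0, 0]]
    - [[0.006, 0, -0.12], [0, 0, 0]]
    - [[0.03, 0, -0.14], [0, 0, 0]]
    - [[0.06, 0, -0.14], [0, 0, 0]]
    - [[0.06, 0, -0.14], [0, 0, 0]]

```text
t: 7.62
eef_pos: [0.5339, -0.139, 0.178]
orientation: [[-0.964, -0.266, -0.001], [-0.266, 0.964, -0.001], [0.001, -0.001, -1.0]]
force: [-0.6, 0.9, 0.3]
grip_width: 0.553
grip_force: 0.0
```

Run:
```python
from ang import *
s=status.read_state();p=np.load("stage.npy");print(s["t"],s["force"],s["eef_pos"])
d=cams.get_image("side");print(ang(d,p))
b=cv2.resize(d["color"][225:325,220:380],(800,500),interpolation=cv2.INTER_CUBIC)
for q in proj(d,pose(p,[(0,14,60),(0,50,60),(60,32,38)])):cv2.circle(b,tuple(int(v) for v in (q-[220,225])*5),3,(255,0,0),-1)
cv2.imwrite("pics/v5.png",cv2.convertScaleAbs(b,alpha=1.2)[:,:,::-1])
```

```text
7.6167 [-0.59662873  0.88854144  0.25443531] [ 0.53391561 -0.13897541  0.17796048]
('n', 437, 'angle', np.float64(0.19430509577076913), 'z@-32', np.float64(44.29610892242003), 'arm z', np.float64(48.62401670739597), 'lip x', array([-0.57551274,  1.47907837,  4.72821457]))
```

View pics/v5.png

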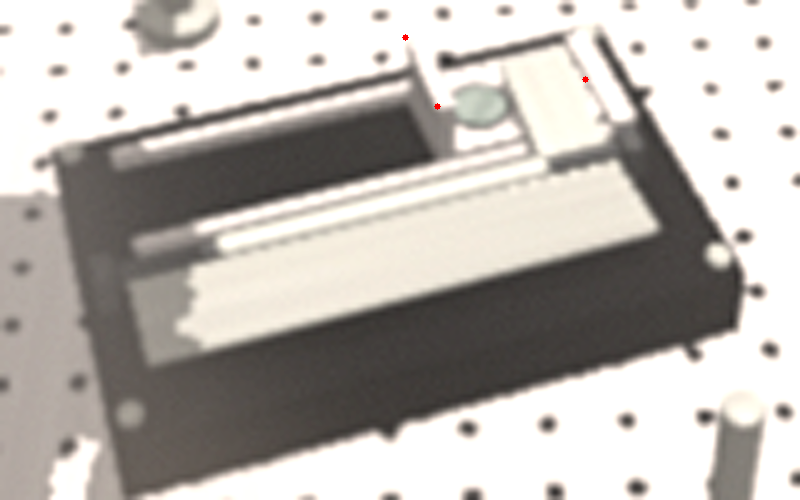

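The holder's lip is at its home mark near (437,107), the clip angle is about 0.19 (clamping), and the arm is clear.

```bash
python3 -c "
from workcell import arm;print(arm.finish_job())"
```

```text
the job is handed in; nothing more can be done
None
```

The holder is home against the end stop with the clip shut on it (clip angle about 0.19 rad), the arm is clear and touching nothing, and I handed the job in at about 7.7 s; the judge returned no verdict.

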